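# Turn a router template against its angle stop and nip it with the sliding stop

## Task

Set the aluminium template for the next routing job: keeping it flat on the jig board with its slot around the brass dog, push its free far corner so that it turns about the dog until its long edge bears on the round-headed adjusting screw of the dark angle stop, and press it there lightly but firmly for a moment. Then slide the red stop until its steel nose presses the end of the template and the slot's end bears firmly on the dog, so that the template stays nipped, still touching the screw, and let go. Both screws have been set by someone else, so feel for the contact; use a light hand, never more than about 15 N, do not lift the template, and leave the wood offcuts and the glue bottle alone.

Things in the scene. Friction and masses are not known exactly. Their poses are not given: they have to be found in the camera images.
- jig: Fixed plywood jig board on the bench, 190 (x) x 340 (y) x 18 mm. Origin: under the dog's axis, at bench level (board top 18 mm above). About it the board spans x -55..+135, y -265..+75 mm. Its x axis points from the angle stop to the template's side (away from the robot, yaw within 0.3 rad), its y axis from the stop to the dog.
- dog: Brass round pin standing in the board, 12 mm diameter, 26 mm high; origin at its foot on the board's top. Fixed.
- plate: Loose aluminium template, 100 (x) x 150 (y) x 14 mm, 0.34 to 0.56 kg, too wide to grip. Origin: on its underside, in the slot, where the dog's axis sits when the slot's end bears on it. It spans x -24..+76, y -126..+24 mm. Slot 16 mm wide (x -8..+8), open at the +y edge, flat end at y = -6 mm. Seated: origin on the dog's axis, yaw relative to the jig -0.02 to +0.075 rad, as the screw is set.
- plate_corner (a point): Free corner of the template, diagonally opposite the slot, at plate (76, -126), half-way up (7 mm). Push near it on the long far edge (plate x = 76 mm) towards the angle stop. The plate starts yawed +0.22 to +0.45 rad from the jig, the dog in the slot, 2 to 5 mm from the slot's end, and must turn clockwise seen from above. Turning it takes 1 to 5 N.
- stop (a joint): Position of the red sliding stop on its track, m: 0 = furthest from the dog, grows as it moves along jig +y towards the template, at most 0.085; starts between 0 and 0.03. Its nose meets the seated template somewhere between 0.041 and 0.059, as the nose screw is set. Slides with about 4 N of friction and stays where it is left.
- stop_back (a point): Middle of the back face of the stop's foot, 34 mm along jig -y from stop_front, 9 mm above the board's top. The foot, 44 (x) x 34 (y) mm, fills heights 1..17 mm above the board; on its middle stands a red grip 24 (x) x 22 (y) mm, up to 47 mm above the board. Push here along jig +y, or pinch the grip from above.
- offcut_a_mid (a point): Centre of a loose light wood offcut 22 x 50 x 14 mm lying on the jig board's corner beyond the template; leave alone.
- offcut_b_mid (a point): Centre of a loose light wood offcut 22 x 75 x 18 mm on the bench to the right of the jig; leave alone.
- glue_mid (a point): Centre of a loose white glue bottle with a black cap, 60 mm diameter, 125 mm tall, on the bench to the left of the jig; leave alone.
- angle_stop: Fixed dark wooden block on the board, 18 (x) x 34 (y) x 24 mm high, axes as the jig's; origin at the middle of its underside, at jig (-46, -105). A steel screw with a ball end (10 mm, 9 mm above the board) stands out of its +x face towards the template's edge: the ball's tip lies 20 to 29 mm from the origin along x, set anew each time, firm, and not given.
- stop_front (a point): Middle of the front face of the stop's foot, 9 mm above the board's top; moves along the line jig x = -9 mm. A steel nose screw with a ball end (10 mm) stands out of it along jig +y, 10 to 26 mm, set anew each time, firm, and not given; it meets the template's -y short edge.
Things that resemble listed ones, but are neither listed nor needed, are in the scene too. What is meant by the plate is not green or orange, and is the smaller of those in its own colour.

How it is judged:
By the outcome, as a careful person would: the job done as asked, in the order asked, and still so for the second after the job is handed in, with the robot touching nothing.
It also fails if it takes over 72 s, if anything falls off the work surface, if the arm or the gripper's body presses on something with over 40 N, if the wrist force passes 120 N, or if a joint passes its speed limit or range.

## Robot

A 7-joint arm with a two-finger parallel gripper is mounted at the origin on the work surface. World frame = base frame: x ahead of the robot, y to its left, z up, the work surface at z = 0. Lengths are in mm, angles in rad, forces in N, time in s.
With the tool pointing down it reaches from about 400 to 925 mm from the base axis. Payload 4.1 kg.
Tool frame: the origin (TCP) lies midway between the tips of the shut fingers; the grasp point (between the pads) lies 19 mm behind it; z points along the fingers, x is the direction in which the jaws open and shut, and the axes are right-handed (so a half turn about z gives the same grasp; the last joint's range is limited). The gripper opens to 85 mm and grips with 20 to 120 N. Pads are 22 mm wide; open, the fingers measure 114 mm over their backs; the gripper's body (76 mm by 85 mm) begins 54 mm behind the grasp point. The pads swing forward as they close: fully open they stand 13 mm farther back than shut.
Start: joints at [1.083, 0.398, 0.045, 1.537, -0.019, 1.207, -0.051], TCP at [246.44, -601.507, 231.347] pointing down, gripper open.
Joint ranges: [-2.82, 2.82], [-0.49, 2.23], [-1.37, 1.46], [0, 2.46], [-1.36, 4.5], [0.23, 2], [-2.94, 2.94]. Speed limits (rad/s): [2.57, 2.57, 3.14, 3.14, 3.14, 3.14, 3.14].

## Interface

Orientations are given as a rotation vector (axis times angle).
In Python, from workcell import arm gives the robot as it stands. The module is installed in compiled form; this text tells all that it offers.
- The arm moves only by the tool move_arm, never from a script. Its argument "steps" is a list that holds one entry, the list of rows, each a list of 4 numbers: the shift along the tool's x, y, z in m, then the turn about the tool's z in rad. In form: [[[tx, ty, tz, roll], ...]]. A call has 1 to 8 rows; each row is the pose to reach, as a shift and turn from the pose commanded when the call began, along the tool's axes at that moment; what a row does not reach only later rows make up. A row lasts 1/12 s, in which the tool goes at most 41.7 mm and 7.16 degrees, less where a joint would pass 70% of its speed; a pose out of reach is approached as far as the arm can. A call with a gripper value outside its range is refused whole. "hand" is the closure, from -1 (fully open) to 1 (shut), so that 0 is half open, set as the call begins (left out, the last holds). The fingers move at their own pace and stop on an object; "grip_force" is the grip in N (left out, the last holds). Time passes only in rows, so rows that repeat a pose let the fingers close. It gives the time, the measured TCP pose, the force and the opening at its end, in the units of the state.
- arm.observe(): the state, without advancing time (a new reading comes with each control period).
- arm.grab_frame(name): name is "scene" or "top" or "wrist"; returns a dict with "color" (420x560x3 uint8, red, green, blue), "fx", "fy", "cx", "cy" (pixels), "origin" and "orientation" of the camera in the world. Camera axes: x right, y down, z forward; pixel columns grow to the right and rows downward; lengths in mm; the calibration is good to about 2 mm. A picture is of the moment at which its call begins. There is no depth.
- arm.hand_in(): hands the job in, once; it reports no verdict.
The state is a dict: "time_s": time; "q": joint angles; "joint_velocities": joint speeds; "joint_torque": joint torques, N m; "eef_pos": TCP position; "ee_rot": TCP orientation; "wrist_force": force on the tool from outside, world axes, zero at the start; "ft_torque": the same for the moment, N m; "grip_width": opening from 0.0 (shut) to 1.0 (fully open).
Only numpy, scipy, OpenCV 4.12 (cv2) and the standard library are available. Lean on these libraries where they do the work, as an engineer would, in place of code of your own. Each camera call takes 0.05 s, during which the arm holds its last target.

## Working session

There is one attempt and no reset: what is moved stays moved. The work goes in short steps, Python scripts to look and compute and a tool call to move; the robot and the scene stay as the last step left them, time stands still between calls to the robot, and variables do not carry over. Pictures are saved under pics/ and viewed, and the job is handed in when it is done.

Besides the shell and the picture viewer there is one more tool, called after "Call:" by a JSON object that holds its "api" and its "payload". move_arm: Moves the arm, as the interface text tells. Its arguments: {"type":"object","properties":{"steps":{"type":"array","items":{"type":"array","items":{"type":"array","items":{"type":"number"}}}},"hand":{"type":"number"},"grip_force":{"type":"number"}},"required":["steps"]}

```bash
mkdir -p pics
cat > h.py <<'E'
import numpy as np, cv2
from scipy.spatial.transform import Rotation as R
from workcell import arm
def grab(n,f):
    d=arm.grab_frame(n); cv2.imwrite(f'pics/{f}.png',d['color'][:,:,::-1]); np.save(f'pics/{f}.npy',{k:v for k,v in d.items()},allow_pickle=True); return d
def load(f): return np.load(f'pics/{f}.npy',allow_pickle=True).item()
def rot(d):
    o=np.array(d['orientation'],float)
    return R.from_rotvec(o).as_matrix() if o.size==3 else (o.reshape(3,3) if o.size==9 else R.from_quat(o).as_matrix())
def pix2w(d,u,v,z):
    r=rot(d)@np.array([(u-d['cx'])/d['fx'],(v-d['cy'])/d['fy'],1.]); o=np.array(d['origin'],float)
    return o+r*(z-o[2])/r[2]
def w2pix(d,p):
    c=rot(d).T@(np.array(p,float)-np.array(d['origin'],float)); return np.array([d['fx']*c[0]/c[2]+d['cx'],d['fy']*c[1]/c[2]+d['cy']])
def crop(f,x0,y0,x1,y1,s,out):
    im=cv2.imread(f'pics/{f}.png')[y0:y1,x0:x1]; cv2.imwrite(f'pics/{out}.png',cv2.resize(im,None,fx=s,fy=s,interpolation=cv2.INTER_CUBIC))
E
python3 - <<'E'
from h import *
for n in ['scene','top','wrist']:
    d=grab(n,n+'0'); print(n,d['fx'],d['cx'],d['cy'],d['origin'],d['orientation'])
print(arm.observe())
E
```

```text
scene 430.23920155961497 290.29745986271047 204.79016053343835 [1072.77847784 -394.92619308  844.28618859] [-2.26823384 -0.99789886  0.37542546]
top 442.7099000271016 280.2434196065418 207.9283185634433 [ 432.62438638   20.1885711  1430.90901407] [-2.16483512  2.18150178 -0.1016152 ]
wrist 346.40037163361114 284.7735997899882 208.65254546619943 [ 320.36008628 -571.17050643  372.78715385] [ 2.38357247 -1.59892074 -0.25589959]
{'time_s': 0.15, 'q': array([ 1.08299268,  0.399027  ,  0.04505032,  1.5375561 , -0.01871345,
        1.20690351, -0.05068339]), 'joint_velocities': array([-0.00079895, -0.00196504,  0.00051102, -0.00413459, -0.00081632,
       -0.00129395,  0.00073158]), 'joint_torque': array([ 2.94202509e-03, -4.75559771e+01,  1.36732254e+00, -2.54512703e+01,
        1.17955380e-02,  6.46751228e-03, -4.74190159e-06]), 'eef_pos': array([ 246.25158394, -601.04235837,  230.5144987 ]), 'ee_rot': array([-2.60821935e+00,  1.74989784e+00,  1.99865856e-03]), 'wrist_force': array([-0.73690153, -0.21056246,  0.25522344]), 'ft_torque': array([-0.03963007, -0.00578679,  0.00875898]), 'grip_width': 0.9967527790759495}
```

View pics/scene0.png

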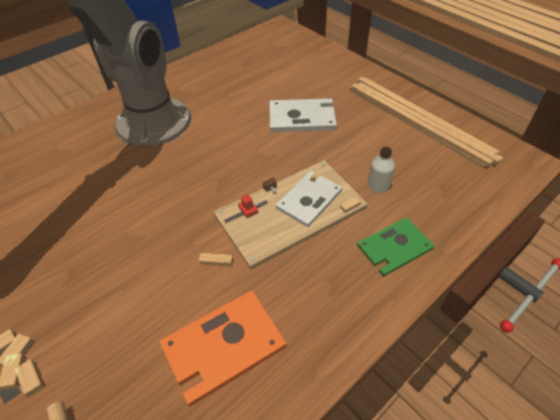

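View pics/top0.png

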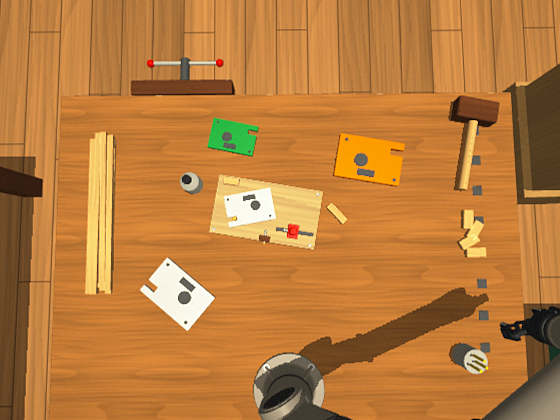

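In the top view, the aluminium-coloured plates are at (250,207), on the jig, and at (180,293), which is larger and lies on the bench. The green one at (233,137) and the orange one at (370,160) don't qualify. The smaller aluminium plate, on the jig around the brass dog, fits the description. I'll confirm it in enlarged crops.

Run:
```python
from h import *
crop('top0',200,165,330,260,6,'topc'); crop('scene0',205,150,375,265,4.6,'scenec')
```

```text
(no output)
```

View pics/topc.png

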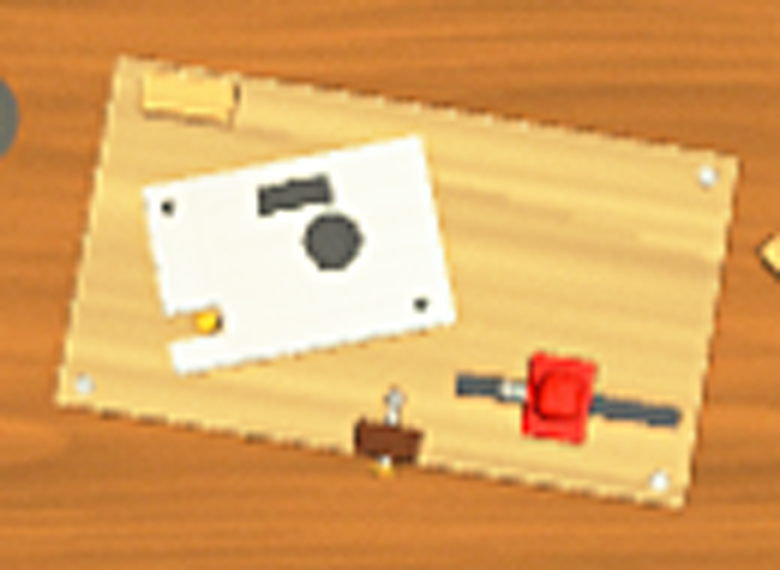

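View pics/scenec.png

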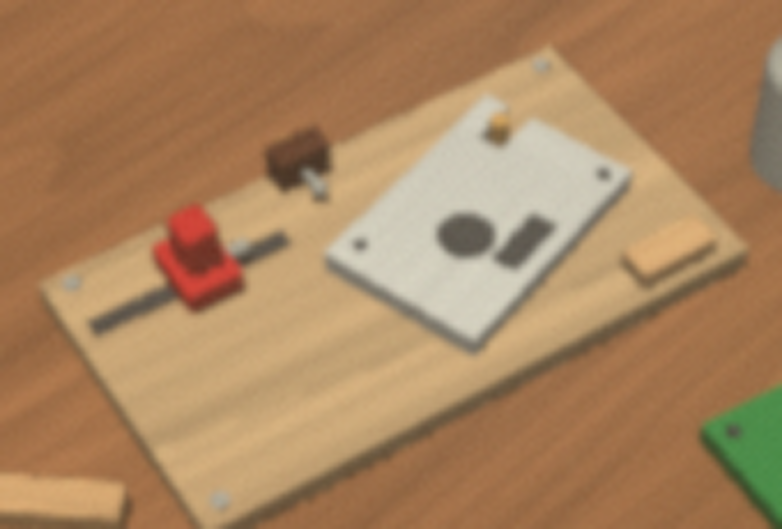

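Both crops confirm it: the plate has the brass dog in its slot at crop (207,321). The dark angle stop is at (390,440), its screw ball at (394,395), and the red stop at (558,397). Next I'll fit the jig and plate poses.

```bash
cat > fit.py <<'E'
from h import *
from scipy.optimize import least_squares
def full(p,x0,y0,s): return np.array([(p[0]+.5)/s-.5+x0,(p[1]+.5)/s-.5+y0])
def fit(obs,z,g):
    # obs: list (d,pix,localxyz)
    def f(t):
        c,s=np.cos(t[2]),np.sin(t[2]); o=[]
        for d,p,l in obs:
            w=[t[0]+c*l[0]-s*l[1],t[1]+s*l[0]+c*l[1],z+l[2]]; o+=list(w2pix(d,w)-p)
        return np.array(o)
    r=least_squares(f,g); return r.x,f(r.x)
def tow(J,x,y): c,s=np.cos(J[2]),np.sin(J[2]); return np.array([J[0]+c*x-s*y,J[1]+s*x+c*y])
def toj(J,p): c,s=np.cos(J[2]),np.sin(J[2]); a=np.array(p[:2])-J[:2]; return np.array([c*a[0]+s*a[1],-s*a[0]+c*a[1]])
E
python3 - <<'E'
from fit import *
t=load('top0');s=load('scene0')
T=lambda a,b:full((a,b),200,165,6); S=lambda a,b:full((a,b),205,150,4.6)
bt=[(t,T(120,58),(135,75,18)),(t,T(740,157),(135,-265,18)),(t,T(683,506),(-55,-265,18)),(t,T(58,402),(-55,75,18))]
bs=[(s,S(550,45),(-55,75,18)),(s,S(745,250),(135,75,18)),(s,S(42,288),(-55,-265,18))]
for n,o in(('t',bt),('s',bs),('ts',bt+bs)):
    J,r=fit(o,0,[500,100,-.1]); print(n,J.round(4),r.round(1))
pt=[(t,T(145,187),(76,24,14)),(t,T(420,136),(76,-126,14)),(t,T(456,320),(-24,-126,14)),(t,T(180,374),(-24,24,14))]
ps=[(s,S(487,95),(-24,24,14)),(s,S(630,175),(76,24,14)),(s,S(473,343),(76,-126,14)),(s,S(328,257),(-24,-126,14))]
for n,o in(('t',pt),('s',ps),('ts',pt+ps)):
    P,r=fit(o,18,[500,100,.1]); print(n,P.round(4),r.round(1),'yaw rel',P[2]-J[2],'orig in jig',toj(J,P),'corner w',tow(P,76,-126))
print('dog top',toj(J,pix2w(t,*T(208,320),44)),toj(J,pix2w(s,*S(499,122),44)))
print('ball',toj(J,pix2w(t,*T(395,393),29)),toj(J,pix2w(s,*S(318,188),27)))
print('grip top',toj(J,pix2w(t,*T(563,395),65)),toj(J,pix2w(s,*S(192,217),65)), 'nose',toj(J,pix2w(t,*T(506,390),27)),toj(J,pix2w(s,*S(240,246),27)))
print('tip pos w of corner etc', 'glue',pix2w(t,190,180,125)[:2],'offb',pix2w(t,337,213,18)[:2])
E
```

```text
t [ 5.322093e+02  1.655985e+02 -1.709000e-01] [-0.4 -0.5  0.3 -0.1  0.6  0.3 -0.5  0.2]
s [ 5.371868e+02  1.638005e+02 -1.666000e-01] [-0.3  0.2  1.5 -0.3 -1.3 -0.2]
ts [ 5.344911e+02  1.650931e+02 -1.712000e-01] [-0.2 -1.2  0.5 -0.7  0.8 -0.4 -0.4 -0.5 -0.5 -0.5  0.9 -1.  -1.6 -1.5]
t [5.333915e+02 1.627247e+02 1.833000e-01] [-0.2  0.3  0.3 -0.1  0.2 -0.1 -0.4 -0.1] yaw rel 0.35449600821384264 orig in jig [-0.67993809 -2.52112099] corner w [631.08250804  52.68617842]
s [5.379562e+02 1.609914e+02 1.802000e-01] [-0.1  0.2  0.7 -0.4  0.4  0.3 -0.9 -0.3] yaw rel 0.35142857086915946 orig in jig [ 4.11331134 -3.45126956] corner w [635.30919288  50.65379799]
ts [5.357502e+02 1.620767e+02 1.820000e-01] [ 0.1 -0.5  0.5 -0.8  0.4 -0.8 -0.2 -0.8 -0.4 -0.4  0.3 -1.1  0.2 -0.4
 -1.1 -1. ] yaw rel 0.3531800625456426 orig in jig [ 1.75463432 -2.75773739] corner w [633.29627709  51.9097506 ]
dog top [-1.70911991 -0.54842727] [ 3.55675742 -1.72001785]
ball [ -22.87323086 -102.83864484] [ -22.47994812 -105.16355204]
grip top [ -11.18179746 -189.68672964] [ -10.74550579 -187.65529121] nose [ -11.68431438 -160.3680078 ] [  -9.22895867 -162.57302544]
tip pos w of corner etc glue [641.1737709  288.54627313] offb [ 547.83999471 -161.4160229 ]
```

```bash
cat >> fit.py <<'E'
J=np.array([534.5,165.1,-.1712])
def st():
    o=arm.observe(); M=R.from_rotvec(o['ee_rot']).as_matrix()
    print('t',round(o['time_s'],2),'pos',o['eef_pos'].round(1),'jig',toj(J,o['eef_pos']).round(1),'toolx ang',round(np.arctan2(M[1,0],M[0,0]),4),'F',o['wrist_force'].round(1),'grip',o['grip_width']); return o,M
def goto(jx,jy,z,ang=None):
    o,M=st(); w=np.array([*tow(J,jx,jy),z]); d=M.T@(w-o['eef_pos'])/1000
    print('shift',d.round(4),'rolls',None if ang is None else round((np.arctan2(M[1,0],M[0,0])-ang+np.pi)%(2*np.pi)-np.pi,4))
E
python3 -c "
from fit import *
goto(150,-74,230,-.1712-np.pi/2)"
```

```text
t 0.15 pos [ 246.3 -601.   230.5] jig [-153.5 -804. ] toolx ang -1.1819 F [-0.7 -0.2  0.3] grip 0.9967527790759495
shift [-0.4572 -0.645   0.0011] rolls 0.5601
```

Call:
{"api": "move_arm", "payload": {"steps": [[[-0.02,-0.028,0,0],[-0.044,-0.062,0,0],[-0.068,-0.096,0,0],[-0.092,-0.13,0,0],[-0.116,-0.164,0,0],[-0.14,-0.198,0,0],[-0.164,-0.232,0,0],[-0.188,-0.266,0,0]]], "hand": 1, "grip_force": 30}}

```text
time_s: 0.82
eef_pos: [421.8, -324.7, 231.2]
ee_rot: [2.608, -1.751, -0.0]
wrist_force: [1.7, -0.3, -0.0]
grip_width: 0.003
```

Call:
{"api": "move_arm", "payload": {"steps": [[[-0.024,-0.034,0,0],[-0.048,-0.068,0,0],[-0.072,-0.102,0,0],[-0.096,-0.136,0,0],[-0.12,-0.17,0,0],[-0.144,-0.204,0,0],[-0.168,-0.238,0,0],[-0.192,-0.272,0,0]]]}}

```text
time_s: 1.48
eef_pos: [600.7, -44.2, 231.1]
ee_rot: [2.608, -1.75, -0.0]
wrist_force: [0.1, -0.5, 0.1]
grip_width: 0.003
```

Call:
{"api": "move_arm", "payload": {"steps": [[[-0.02,-0.03,0,0.1],[-0.04,-0.06,0,0.2],[-0.06,-0.085,0,0.3],[-0.072,-0.1,0,0.4],[-0.077,-0.107,0.03,0.5],[-0.077,-0.107,0.06,0.56],[-0.077,-0.107,0.09,0.56],[-0.077,-0.107,0.11,0.56]]]}}

```text
time_s: 2.15
eef_pos: [668.1, 66.0, 117.6]
ee_rot: [2.022, -2.399, -0.003]
wrist_force: [-0.1, 0.2, -0.6]
grip_width: 0.005
```

```bash
python3 -c "
from fit import *
goto(150,-74,24,-.1712-np.pi/2)
d=grab('wrist','w1');print(d['origin'],d['orientation'])
grab('scene','s1');crop('s1',150,60,430,270,2.8,'s1c')"
```

```text
t 2.15 pos [668.1  66.  117.6] jig [148.6 -74.9] toolx ang -1.7412 F [-0.1  0.2 -0.6] grip 0.004752251555699991
shift [-0.0011 -0.0018  0.0936] rolls 0.0008
[747.60931007  52.54829502 259.72058711] [ 1.87697972 -2.22840783 -0.35680501]
```

View pics/w1.png

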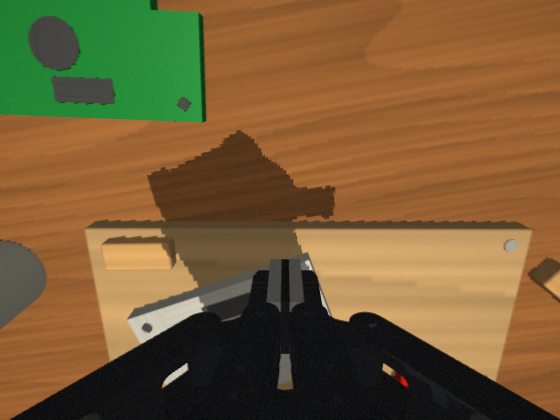

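View pics/s1c.png

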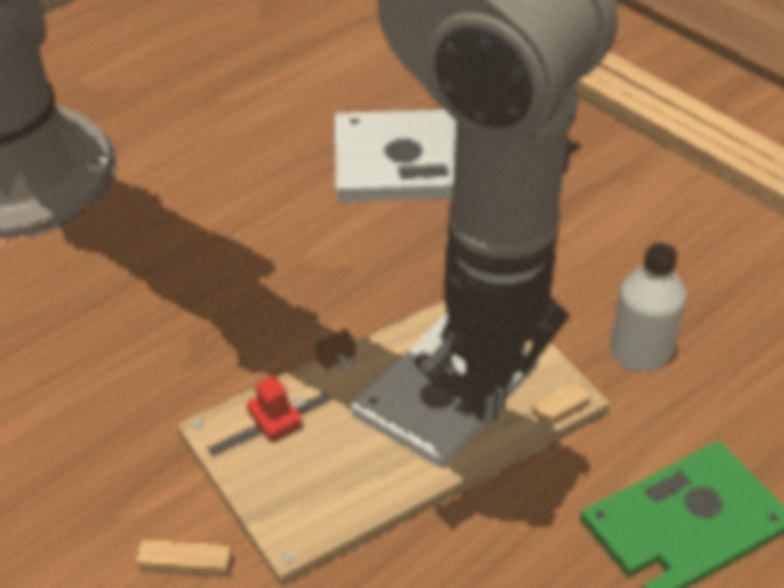

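The wrist picture shows the shut fingertips at (287,262), above the board just past the plate corner at (310,255). The offcut is at (137,255), well clear. I'll check the corner and board positions from this view before going down.

```bash
python3 -c "
from fit import *
d=load('w1');print(d['origin'])
print('corner',toj(J,pix2w(d,310,254,32)),'bTL',toj(J,pix2w(d,88,229,18)),'bTR',toj(J,pix2w(d,528,231,18)),'offcut L edge',toj(J,pix2w(d,174,241,32)))
print('tcp pix',w2pix(d,arm.observe()['eef_pos']))
crop('w1',80,200,540,400,1.7,'w1c')"
```

```text
[747.60931007  52.54829502 259.72058711]
corner [119.41304919 -93.31146244] bTL [133.28671349  72.24398849] bTR [ 131.67809455 -257.93225591] offcut L edge [129.64061437   4.03520673]
tcp pix [286.76162673 279.37709139]
```

View pics/w1c.png

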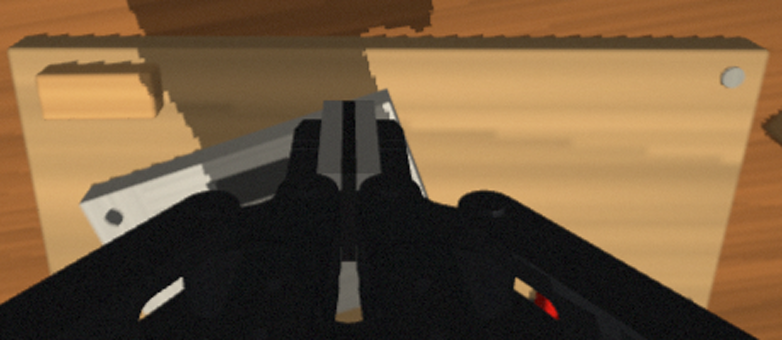

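Call:
{"api": "move_arm", "payload": {"steps": [[[0,-0.001,0.03,0],[0,-0.001,0.06,0],[0,-0.001,0.08,0],[0,-0.001,0.092,0],[0,-0.001,0.092,0],[0,0.002,0.092,0]]]}}

```text
time_s: 2.75
eef_pos: [669.3, 66.1, 30.4]
ee_rot: [-2.022, 2.403, -0.002]
wrist_force: [1.2, 0.6, 0.4]
grip_width: 0.001
```

```bash
python3 -c "
from fit import *
goto(128,-74,24,-.1712-np.pi/2)"
```

```text
t 2.75 pos [669.3  66.1  30.4] jig [149.7 -74.5] toolx ang -1.7425 F [1.2 0.6 0.4] grip 0.0013406330199534986
shift [-0.0005  0.0217  0.0064] rolls -0.0005
```

Call:
{"api": "move_arm", "payload": {"steps": [[[0,0,0.003,0],[0,0,0.005,0],[0,0.002,0.005,0],[0,0.004,0.005,0],[0,0.006,0.005,0],[0,0.008,0.005,0],[0,0.01,0.005,0],[0,0.01,0.005,0]]]}}

```text
time_s: 3.42
eef_pos: [657.7, 68.1, 24.3]
ee_rot: [2.024, -2.403, -0.0]
wrist_force: [0.4, 0.1, 0.2]
grip_width: -0.001
```

Call:
{"api": "move_arm", "payload": {"steps": [[[0,0.0015,0,0],[0,0.003,0,0],[0,0.0045,0,0],[0,0.006,0,0],[0,0.0075,0,0],[0,0.009,0,0],[0,0.01,0,0],[0,0.01,0,0]]]}}

```text
time_s: 4.08
eef_pos: [648.1, 69.7, 24.3]
ee_rot: [2.023, -2.403, -0.0]
wrist_force: [-0.5, 0.2, 0.6]
grip_width: 0.001
```

```bash
python3 -c "
from fit import *
goto(118,-74,24,-.1712-np.pi/2)"
```

```text
t 4.08 pos [648.1  69.7  24.3] jig [128.2 -74.6] toolx ang -1.7418 F [-0.5  0.2  0.6] grip 0.000962066419297489
shift [-0.0006  0.0102  0.0003] rolls 0.0002
```

Call:
{"api": "move_arm", "payload": {"steps": [[[0,0.0015,0,0],[0,0.003,0,0],[0,0.0045,0,0],[0,0.006,0,0],[0,0.0075,0,0],[0,0.009,0,0],[0,0.01,0,0],[0,0.01,0,0]]]}}

```text
time_s: 4.75
eef_pos: [638.8, 71.1, 24.5]
ee_rot: [-2.023, 2.403, -0.001]
wrist_force: [0.9, -0.6, -0.2]
grip_width: 0.002
```

```bash
python3 -c "
from fit import *
st(); grab('scene','s2');crop('s2',190,140,390,280,4,'s2c')"
```

```text
t 4.75 pos [638.8  71.1  24.5] jig [118.8 -74.9] toolx ang -1.7421 F [ 0.9 -0.6 -0.2] grip 0.001796397343978924
```

View pics/s2c.png

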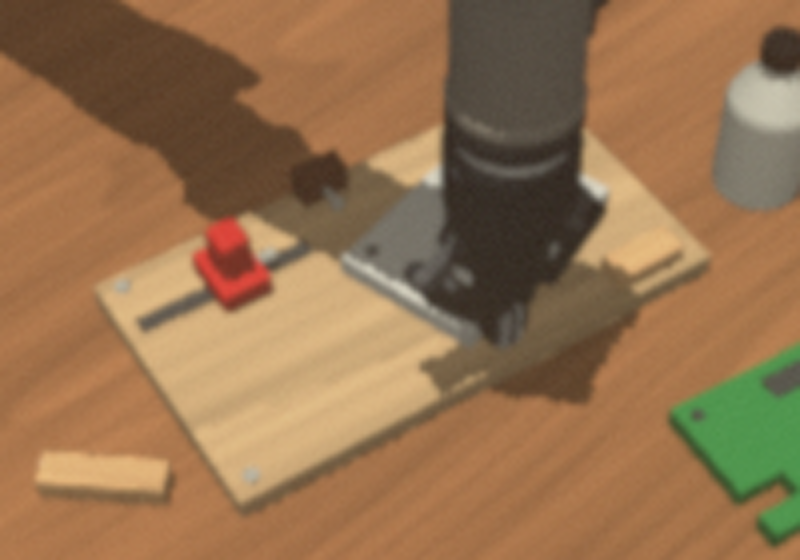

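The fingers stand at the far edge near the free corner, at crop (505,325), and contact is just beginning. I'll push gently.

Call:
{"api": "move_arm", "payload": {"steps": [[[0.0005,0.0015,0,0],[0.001,0.003,0,0],[0.0015,0.0045,0,0],[0.002,0.006,0,0],[0.0025,0.0075,0,0],[0.003,0.009,0,0],[0.003,0.01,0,0],[0.003,0.01,0,0]]]}}

```text
time_s: 5.47
eef_pos: [629.1, 69.2, 24.9]
ee_rot: [-2.022, 2.403, -0.003]
wrist_force: [3.9, -3.0, 0.4]
grip_width: -0.003
```

```bash
python3 -c "
from fit import *
st()"
```

```text
t 5.47 pos [629.1  69.2  24.9] jig [109.6 -78.4] toolx ang -1.7425 F [ 3.9 -3.   0.4] grip -0.003196595648548103
```

Call:
{"api": "move_arm", "payload": {"steps": [[[0.0005,0.0015,0,0],[0.001,0.003,0,0],[0.0015,0.0045,0,0],[0.002,0.006,0,0],[0.0025,0.0075,0,0],[0.003,0.009,0,0],[0.003,0.01,0,0],[0.003,0.01,0,0]]]}}

```text
time_s: 6.13
eef_pos: [619.9, 66.9, 25.3]
ee_rot: [-2.021, 2.403, -0.007]
wrist_force: [5.2, -4.4, 1.4]
grip_width: -0.001
```

```bash
python3 -c "
from fit import *
st(); grab('scene','s3');crop('s3',190,140,390,280,4,'s3c')"
```

```text
t 6.13 pos [619.9  66.9  25.3] jig [100.9 -82.2] toolx ang -1.7431 F [ 5.2 -4.4  1.4] grip -0.0014145273198186274
```

View pics/s3c.png

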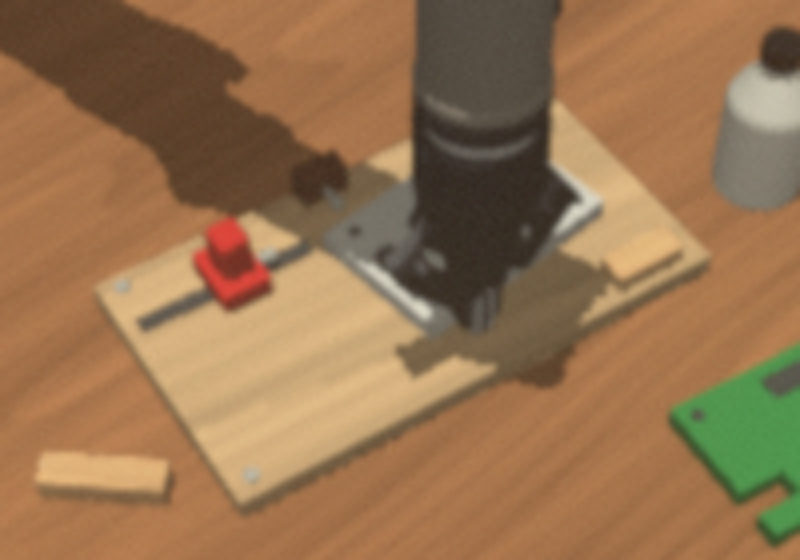

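Call:
{"api": "move_arm", "payload": {"steps": [[[0.0008,0.0015,0,0],[0.0016,0.003,0,0],[0.0024,0.0045,0,0],[0.003,0.006,0,0],[0.0035,0.007,0,0],[0.004,0.008,0,0],[0.004,0.008,0,0],[0.004,0.008,0,0]]]}}

```text
time_s: 6.85
eef_pos: [611.8, 63.9, 25.5]
ee_rot: [-2.02, 2.403, -0.008]
wrist_force: [6.2, -4.4, 2.6]
grip_width: -0.001
```

```bash
python3 -c "
from fit import *
st(); grab('scene','s4');crop('s4',240,150,370,240,6,'s4c')"
```

```text
t 6.85 pos [611.8  63.9  25.5] jig [ 93.4 -86.5] toolx ang -1.7433 F [ 6.2 -4.4  2.6] grip -0.0010194141995502517
```

View pics/s4c.png

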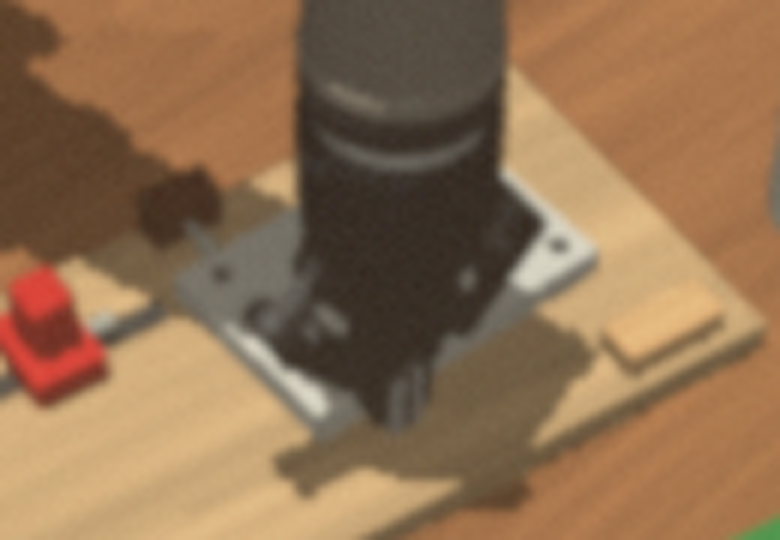

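Call:
{"api": "move_arm", "payload": {"steps": [[[0.001,0.0005,0,0],[0.002,0.001,0,0],[0.003,0.0015,0,0],[0.003,0.002,0,0],[0.003,0.0025,0,0],[0.003,0.003,0,0]]]}}

```text
time_s: 7.4
eef_pos: [608.4, 61.8, 25.6]
ee_rot: [-2.02, 2.402, -0.008]
wrist_force: [6.0, -4.7, 1.6]
grip_width: -0.002
```

```bash
python3 -c "
from fit import *
st(); grab('scene','s5');crop('s5',240,150,370,240,6,'s5c')
grab('top','t5');crop('t5',200,165,330,260,6,'t5c')"
```

```text
t 7.4 pos [608.4  61.8  25.6] jig [ 90.4 -89.2] toolx ang -1.7429 F [ 6.  -4.7  1.6] grip -0.00213779946833372
```

View pics/s5c.png

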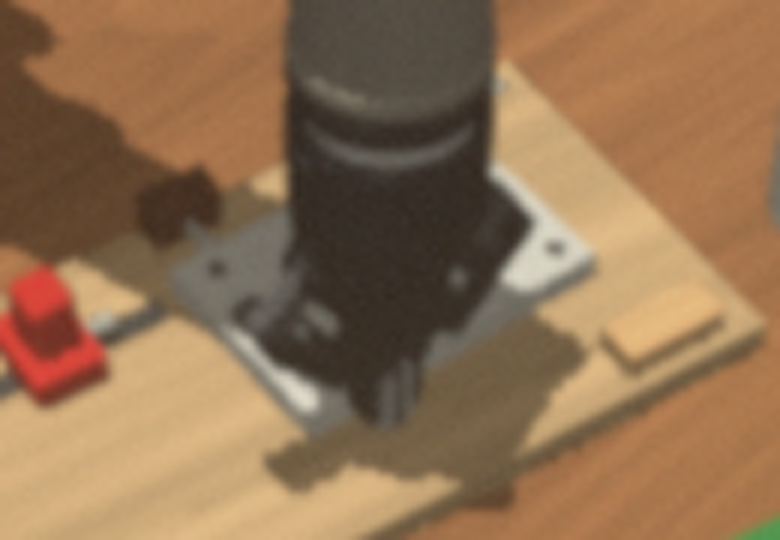

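View pics/t5c.png

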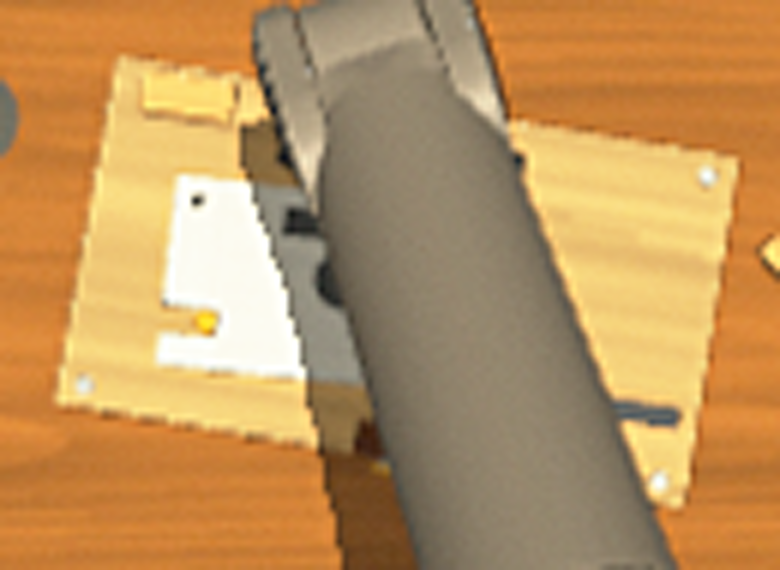

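Call:
{"api": "move_arm", "payload": {"steps": [[[0.0005,0.0004,0,0],[0.001,0.0008,0,0],[0.0015,0.0012,0,0],[0.002,0.0016,0,0],[0.002,0.002,0,0],[0.002,0.002,0,0]]]}}

```text
time_s: 8.0
eef_pos: [607.2, 61.0, 25.7]
ee_rot: [-2.019, 2.399, -0.009]
wrist_force: [8.8, -3.1, 0.3]
grip_width: -0.001
```

Call:
{"api": "move_arm", "payload": {"steps": [[[0.0003,0.0004,0,0],[0.0006,0.0008,0,0],[0.001,0.0012,0,0],[0.001,0.0015,0,0],[0.001,0.0015,0,0]]]}}

```text
time_s: 8.42
eef_pos: [607.0, 61.0, 26.1]
ee_rot: [-2.017, 2.397, -0.011]
wrist_force: [10.4, -2.2, -1.6]
grip_width: 0.002
```

The tool has stalled at x = 607 while the force rises to about 10 N, so the edge bears on the screw. I'll hold there for a moment, easing down slightly so friction doesn't lift the plate.

Call:
{"api": "move_arm", "payload": {"steps": [[[0,0,0.0005,0],[0,0,0.001,0],[0,0,0.001,0],[0,0,0.001,0],[0,0,0.001,0],[0,0,0.001,0],[0,0,0.001,0],[0,0,0.001,0]]]}}

```text
time_s: 9.08
eef_pos: [607.1, 61.0, 25.6]
ee_rot: [-2.017, 2.397, -0.011]
wrist_force: [9.2, -2.5, 2.0]
grip_width: 0.006
```

```bash
python3 -c "
from fit import *
st(); grab('scene','s6');crop('s6',225,165,325,240,7.5,'s6c')"
```

```text
t 9.08 pos [607.1  61.   25.6] jig [ 89.3 -90.2] toolx ang -1.7425 F [ 9.2 -2.5  2. ] grip 0.005830962910537613
```

View pics/s6c.png

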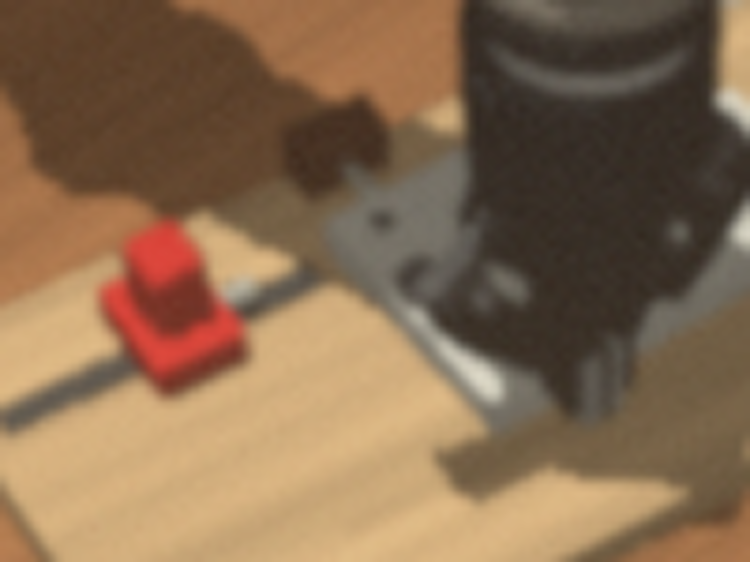

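The edge meets the screw ball at crop (365,190). I've pressed it for about 1 s at roughly 10 N. Now I'll unload straight back and lift.

Call:
{"api": "move_arm", "payload": {"steps": [[[0,0,0,0],[0,0,0,0],[0,-0.002,0,0],[0,-0.005,0,0],[0,-0.01,0,0],[0,-0.018,0,0],[0,-0.025,0,0],[0,-0.025,0,0]]]}}

```text
time_s: 9.8
eef_pos: [627.3, 57.1, 22.8]
ee_rot: [2.023, -2.404, -0.0]
wrist_force: [-0.2, -1.0, -0.1]
grip_width: 0.003
```

Call:
{"api": "move_arm", "payload": {"steps": [[[0,0,-0.02,0],[0,0,-0.05,0],[0,0,-0.085,0],[0,0,-0.12,0],[0,0,-0.12,0]]]}}

```text
time_s: 10.22
eef_pos: [630.9, 58.4, 150.8]
ee_rot: [-2.017, 2.395, -0.01]
wrist_force: [0.6, 0.2, 0.5]
grip_width: 0.004
```

```bash
python3 -c "
from fit import *
goto(-9,-255,110,-.1712)"
```

```text
t 10.22 pos [630.9  58.4 150.8] jig [113.2 -88.8] toolx ang -1.742 F [0.6 0.2 0.5] grip 0.003950910317994094
shift [0.1664 0.1226 0.0387] rolls -1.5708
```

Call:
{"api": "move_arm", "payload": {"steps": [[[0.02,0.015,0,-0.1],[0.045,0.033,0,-0.22],[0.07,0.05,0,-0.34],[0.095,0.069,0,-0.46],[0.12,0.087,0,-0.58],[0.142,0.104,0,-0.7],[0.158,0.117,0,-0.82],[0.166,0.123,0,-0.92]]]}}

```text
time_s: 10.88
eef_pos: [473.7, -87.7, 142.6]
ee_rot: [2.879, -1.251, -0.004]
wrist_force: [0.5, -0.0, 0.6]
grip_width: 0.002
```

Call:
{"api": "move_arm", "payload": {"steps": [[[0,0,0,-0.1],[0,0,0,-0.2],[0,0,0,-0.32],[0,0,0,-0.44],[0,0,0,-0.55],[0,0,0,-0.65],[0,0,0,-0.65]]]}}

```text
time_s: 11.47
eef_pos: [476.4, -85.2, 142.9]
ee_rot: [-3.13, 0.267, 0.002]
wrist_force: [0.2, -0.5, 1.0]
grip_width: 0.001
```

Run:
```python
from fit import *
goto(-9,-240,27,-.1712)
grab('wrist','w7');grab('scene','s7');crop('s7',205,150,375,265,4.6,'s7c')
grab('top','t7');crop('t7',200,165,330,260,6,'t7c')
```

```text
t 11.47 pos [476.4 -85.2 142.9] jig [ -14.6 -256.5] toolx ang -0.1703 F [ 0.2 -0.5  1. ] grip 0.0011523584080036504
shift [ 0.0058 -0.0165  0.1159] rolls 0.0009
```

View pics/w7.png

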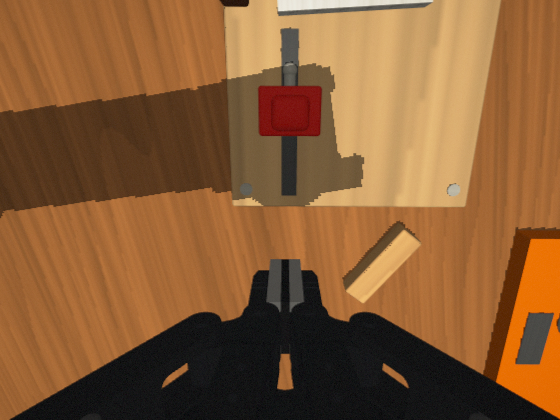

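View pics/s7c.png

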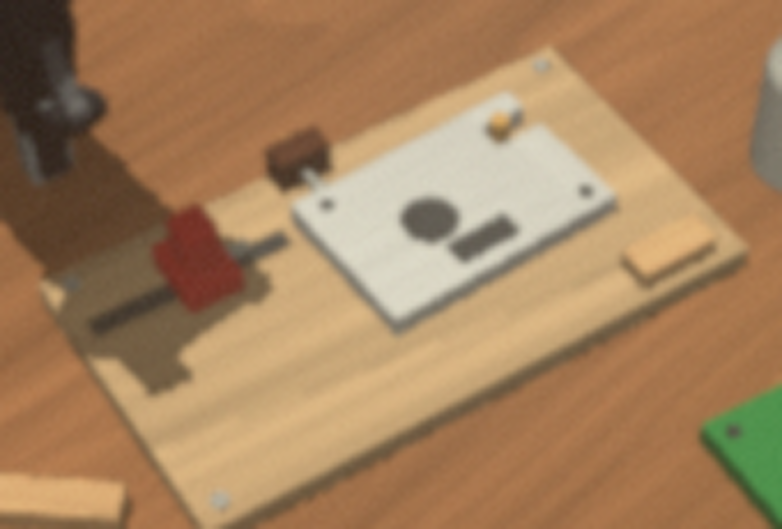

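View pics/t7c.png

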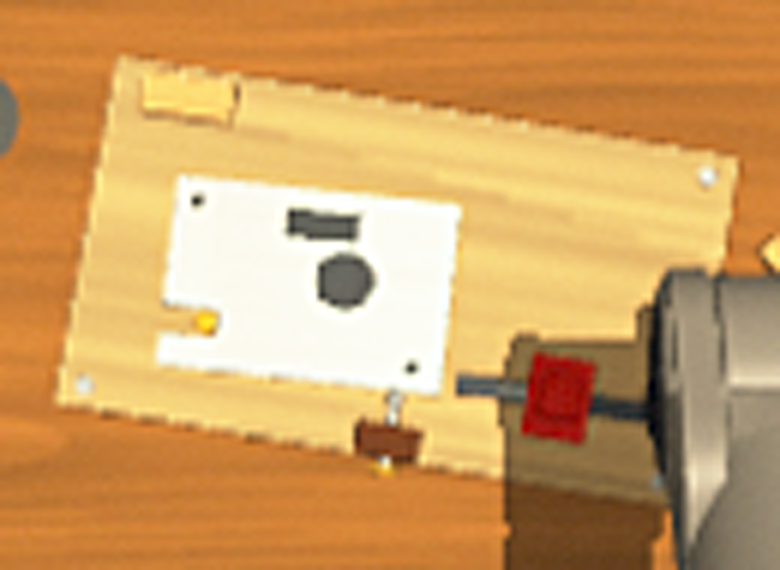

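The plate's long edge touches the screw at top crop (393,392), and the dog is still in the slot. The wrist view shows the red stop's foot centred at (290,110) with its back edge at row 135, straight ahead of the fingers at (287,262).

Run:
```python
from fit import *
d=load('w7')
print('foot c',toj(J,pix2w(d,290,111,35)),'back',toj(J,pix2w(d,290,135,35)),'board near edge',toj(J,pix2w(d,290,206,18)),'track', toj(J,pix2w(d,289,190,18)))
print(w2pix(d,arm.observe()['eef_pos']))
```

```text
foot c [ -10.57207768 -187.073504  ] back [ -10.48266083 -203.50405003] board near edge [  -9.94080108 -261.81940269] track [ -10.81114499 -248.43570626]
[284.10616999 277.04726468]
```

Call:
{"api": "move_arm", "payload": {"steps": [[[0.002,-0.01,0.02,0],[0.0045,-0.02,0.045,0],[0.0045,-0.02,0.07,0],[0.0045,-0.02,0.095,0],[0.0045,-0.02,0.11,0],[0.0045,-0.02,0.116,0],[0.0045,-0.02,0.116,0],[0.0045,-0.02,0.116,0]]]}}

```text
time_s: 12.28
eef_pos: [485.2, -66.4, 27.7]
ee_rot: [3.13, -0.271, 0.001]
wrist_force: [0.7, -0.2, 0.6]
grip_width: 0.003
```

```bash
python3 -c "
from fit import *
goto(-9.5,-220,26,-.1712)"
```

```text
t 12.28 pos [485.2 -66.4  27.7] jig [  -9.1 -236.5] toolx ang -0.1725 F [ 0.7 -0.2  0.6] grip 0.002828017623617379
shift [-0.0004 -0.0165  0.0017] rolls -0.0013
```

Call:
{"api": "move_arm", "payload": {"steps": [[[0,-0.003,0.001,0],[0,-0.006,0.002,0],[0,-0.009,0.002,0],[0,-0.012,0.002,0],[0,-0.015,0.002,0],[0,-0.018,0.002,0],[0,-0.02,0.002,0],[0,-0.022,0.002,0]]]}}

```text
time_s: 12.95
eef_pos: [488.5, -45.1, 25.4]
ee_rot: [3.129, -0.269, -0.0]
wrist_force: [0.8, -3.4, 1.8]
grip_width: 0.002
```

Call:
{"api": "move_arm", "payload": {"steps": [[[0,-0.0015,0,0],[0,-0.003,0,0],[0,-0.0045,0,0],[0,-0.006,0,0],[0,-0.0075,0,0],[0,-0.009,0,0],[0,-0.0105,0,0],[0,-0.012,0,0]]]}}

```text
time_s: 13.62
eef_pos: [490.7, -32.9, 25.3]
ee_rot: [3.13, -0.27, 0.0]
wrist_force: [-0.8, -4.3, 2.0]
grip_width: 0.003
```

```bash
python3 -c "
from fit import *
st(); grab('scene','s8');crop('s8',205,150,375,265,4.6,'s8c')"
```

```text
t 13.62 pos [490.7 -32.9  25.3] jig [  -9.4 -202.6] toolx ang -0.1719 F [-0.8 -4.3  2. ] grip 0.0030002941475834417
```

View pics/s8c.png

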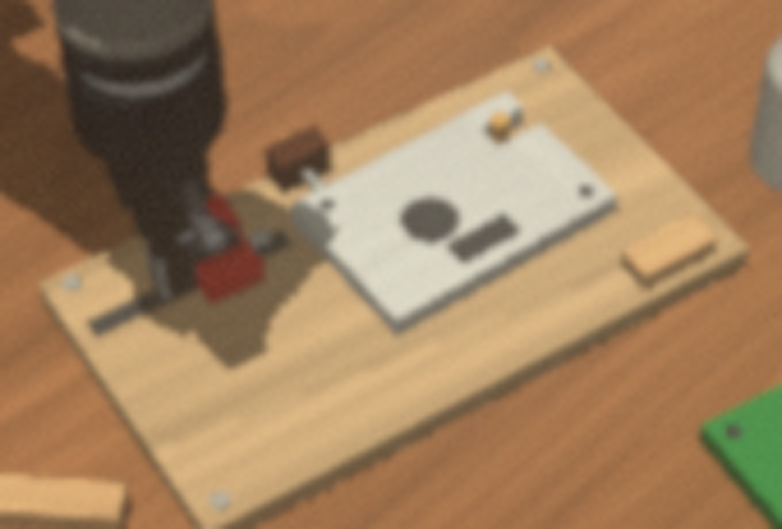

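The stop slides at about 4 N, with its nose ball at crop (270,240) still short of the plate. I'll continue, and slow down as it gets closer.

Call:
{"api": "move_arm", "payload": {"steps": [[[0,-0.0015,0,0],[0,-0.003,0,0],[0,-0.0045,0,0],[0,-0.006,0,0],[0,-0.007,0,0],[0,-0.008,0,0],[0,-0.009,0,0],[0,-0.01,0,0]]]}}

```text
time_s: 14.33
eef_pos: [492.4, -23.1, 25.3]
ee_rot: [3.13, -0.27, 0.0]
wrist_force: [-0.8, -4.9, 3.4]
grip_width: -0.0
```

Call:
{"api": "move_arm", "payload": {"steps": [[[0,-0.0007,0,0],[0,-0.0014,0,0],[0,-0.0021,0,0],[0,-0.0028,0,0],[0,-0.0035,0,0],[0,-0.004,0,0]]]}}

```text
time_s: 14.83
eef_pos: [493.1, -19.1, 25.3]
ee_rot: [3.13, -0.27, 0.0]
wrist_force: [0.2, -4.1, 3.8]
grip_width: -0.002
```

```bash
python3 -c "
from fit import *
st(); grab('scene','s9');crop('s9',235,165,335,240,7.5,'s9c')"
```

```text
t 14.83 pos [493.1 -19.1  25.3] jig [  -9.4 -188.6] toolx ang -0.1718 F [ 0.2 -4.1  3.8] grip -0.0019438155891874998
```

View pics/s9c.png

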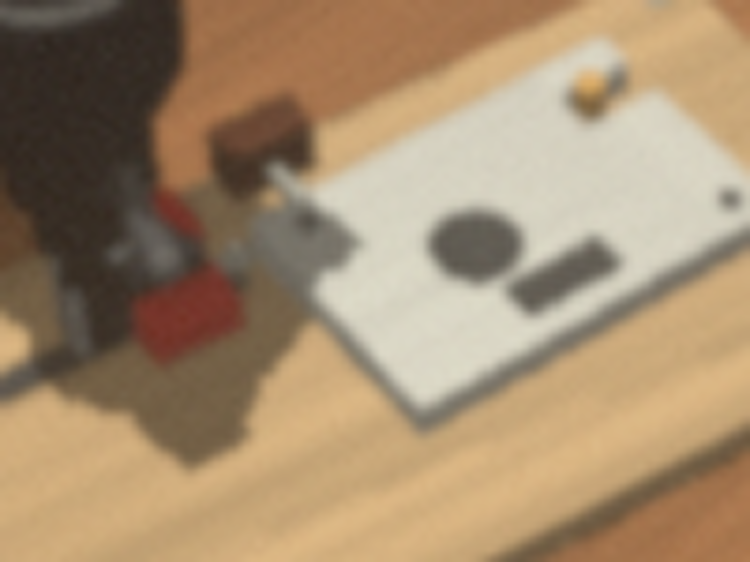

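Call:
{"api": "move_arm", "payload": {"steps": [[[0,-0.0006,-0.0005,0],[0,-0.0012,-0.0005,0],[0,-0.0018,-0.0005,0],[0,-0.0024,-0.0005,0],[0,-0.003,-0.0005,0],[0,-0.0036,-0.0005,0],[0,-0.004,-0.0005,0]]]}}

```text
time_s: 15.47
eef_pos: [493.6, -15.2, 25.6]
ee_rot: [3.13, -0.27, -0.0]
wrist_force: [1.4, -3.5, -2.5]
grip_width: -0.0
```

Call:
{"api": "move_arm", "payload": {"steps": [[[0,-0.0005,0,0],[0,-0.001,0,0],[0,-0.0015,0,0],[0,-0.002,0,0],[0,-0.0025,0,0]]]}}

```text
time_s: 15.88
eef_pos: [493.6, -14.6, 25.6]
ee_rot: [3.127, -0.271, -0.002]
wrist_force: [1.0, -9.0, -2.2]
grip_width: -0.001
```

Call:
{"api": "move_arm", "payload": {"steps": [[[0,-0.0003,0,0],[0,-0.0006,0,0],[0,-0.0008,0,0],[0,-0.001,0,0]]]}}

```text
time_s: 16.22
eef_pos: [493.6, -14.5, 25.6]
ee_rot: [3.126, -0.272, -0.002]
wrist_force: [0.7, -9.3, -2.4]
grip_width: -0.001
```

```bash
python3 -c "
from fit import *
st(); grab('scene','s10');crop('s10',235,165,335,240,7.5,'s10c')
grab('top','t10');crop('t10',205,180,305,250,7.5,'t10c')"
```

```text
t 16.22 pos [493.6 -14.5  25.6] jig [  -9.7 -183.9] toolx ang -0.1733 F [ 0.7 -9.3 -2.4] grip -0.001091915036845524
```

View pics/s10c.png

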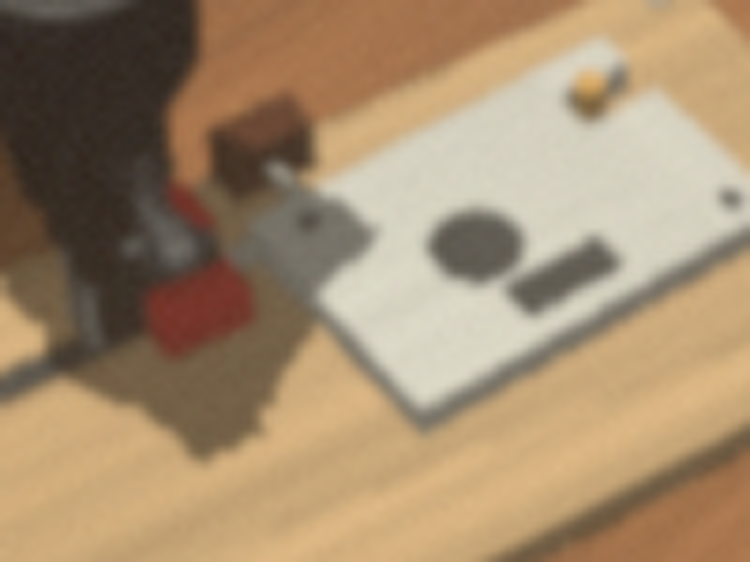

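View pics/t10c.png

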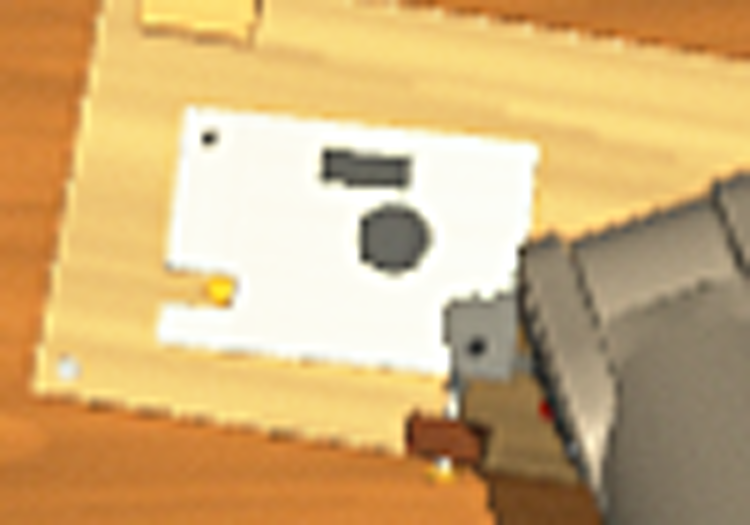

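The nose ball meets the plate's end and the stop has stalled at about 9 N. The slot end looks seated on the dog, which is at top crop (220,291) with the slot end near column 237. I'll press a little more to confirm.

Call:
{"api": "move_arm", "payload": {"steps": [[[0,-0.0003,0,0],[0,-0.0006,0,0],[0,-0.0009,0,0],[0,-0.0012,0,0],[0,-0.0012,0,0],[0,-0.0012,0,0]]]}}

```text
time_s: 16.82
eef_pos: [493.7, -14.4, 25.6]
ee_rot: [3.125, -0.273, -0.003]
wrist_force: [-0.2, -10.6, -2.0]
grip_width: 0.001
```

Call:
{"api": "move_arm", "payload": {"steps": [[[0,-0.0003,0,0],[0,-0.0005,0,0],[0,-0.0005,0,0],[0,-0.0005,0,0]]]}}

```text
time_s: 17.15
eef_pos: [493.7, -14.3, 25.6]
ee_rot: [3.124, -0.273, -0.003]
wrist_force: [-0.3, -12.1, -1.0]
grip_width: -0.003
```

It holds at 12 N without moving, so I'll back straight off.

Call:
{"api": "move_arm", "payload": {"steps": [[[0,0,0,0],[0,0,0,0],[0,0.001,0,0],[0,0.003,0,0],[0,0.006,0,0],[0,0.012,0,0],[0,0.02,0,0],[0,0.028,0,0]]]}}

```text
time_s: 17.82
eef_pos: [489.8, -37.3, 25.9]
ee_rot: [-3.129, 0.267, -0.0]
wrist_force: [0.4, -0.4, 0.2]
grip_width: -0.0
```

Call:
{"api": "move_arm", "payload": {"steps": [[[0,0.004,-0.01,0],[0,0.01,-0.04,0],[0,0.03,-0.07,0],[0,0.05,-0.1,0],[0,0.08,-0.13,0],[0,0.11,-0.15,0],[0,0.14,-0.15,0],[0,0.17,-0.15,0]]]}}

```text
time_s: 18.48
eef_pos: [461.4, -207.0, 178.7]
ee_rot: [3.128, -0.27, 0.008]
wrist_force: [1.0, -0.2, -0.6]
grip_width: -0.0
```

Run:
```python
from fit import *
st(); grab('scene','s11');crop('s11',225,150,355,240,6,'s11c')
grab('top','t11');crop('t11',205,180,305,250,7.5,'t11c')
```

```text
t 18.48 pos [ 461.4 -207.   178.7] jig [  -8.6 -379.1] toolx ang -0.172 F [ 1.  -0.2 -0.6] grip -0.00021046436099031197
```

View pics/s11c.png

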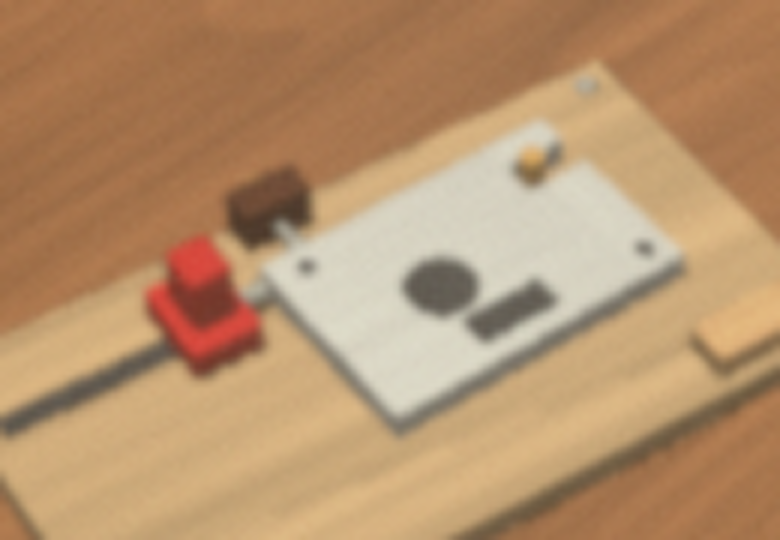

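View pics/t11c.png

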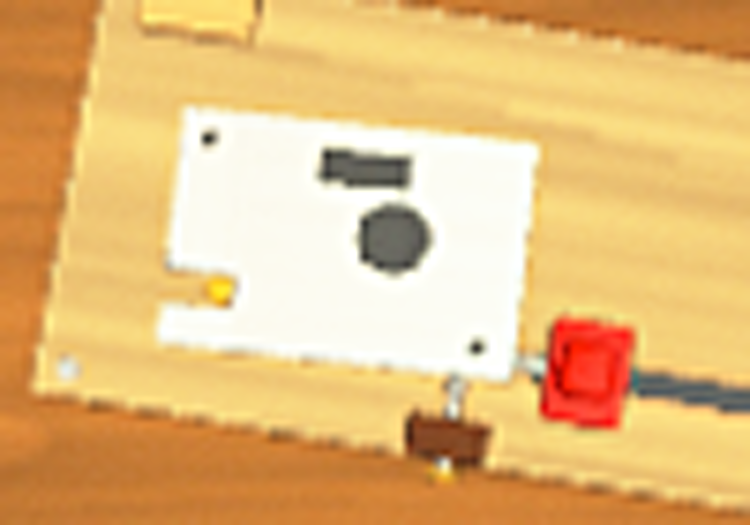

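The nose ball at top crop (530,365) meets the plate end, the screw ball at (457,382) meets the long edge, and the dog is at the slot's end. For a finer check, I'll compare the plate's image position with the one right after the screw press.

Run:
```python
from fit import *
def aff(a,b,box):
    x0,y0,x1,y1=box
    A=cv2.imread(f'pics/{a}.png',0)[y0:y1,x0:x1]; B=cv2.imread(f'pics/{b}.png',0)[y0:y1,x0:x1]
    M=np.eye(2,3,dtype=np.float32); cc,M=cv2.findTransformECC(A,B,M,cv2.MOTION_EUCLIDEAN,(3,200,1e-7),None,3)
    c=np.array([(x1-x0)/2,(y1-y0)/2]); print(a,b,cc,'rot',np.arctan2(M[1,0],M[0,0]),'shift',M[:,:2]@c+M[:,2]-c)
aff('t7','t11',(224,190,268,226)); aff('s7','s11',(280,175,335,215))
t=load('t11');s=load('s11')
T=lambda a,b:full((a,b),205,180,7.5); S=lambda a,b:full((a,b),225,150,6)
pt=[(t,T(185,107),(76,24,14)),(t,T(540,147),(76,-126,14)),(t,T(516,381),(-24,-126,14)),(t,T(157,342),(-24,24,14))]
ps=[(s,S(540,118),(-24,24,14)),(s,S(684,256),(76,24,14)),(s,S(400,419),(76,-126,14)),(s,S(261,269),(-24,-126,14))]
Jt=[532.2,165.6,-.1709];Js=[537.2,163.8,-.1666]
for o,j in((pt,Jt),(ps,Js)):
    P,r=fit(o,18,[530,165,-.1]); print(P.round(3),r.round(1),'rel',P[2]-j[2],toj(np.array(j),P))
crop('t11',255,215,300,245,16,'t11d'); crop('s11',255,175,290,205,16,'s11d')
```

```text
t7 t11 0.9988197471136298 rot -3.1905187e-05 shift [-0.03922617 -0.01507069]
s7 s11 0.9987489148407529 rot -0.00092980167 shift [ 0.04730379 -0.00993015]
[ 5.31797e+02  1.66178e+02 -1.16000e-01] [ 0.3  0.1 -0.2 -0.1 -0.4 -0.   0.3  0. ] rel 0.05479501535661842 [-0.49531978  0.50064652]
[ 5.35745e+02  1.65154e+02 -1.11000e-01] [ 0.1  0.1  0.4 -0.3 -0.2  0.1 -0.3  0. ] rel 0.05530366025278932 [-1.65945504  1.09405519]
```

View pics/t11d.png

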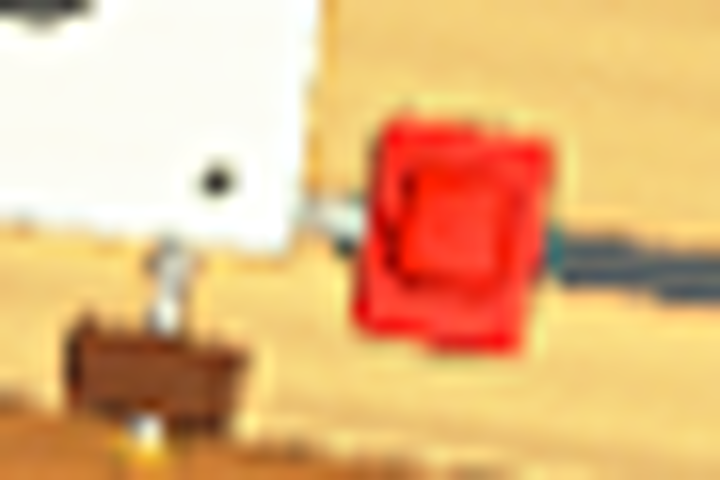

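View pics/s11d.png

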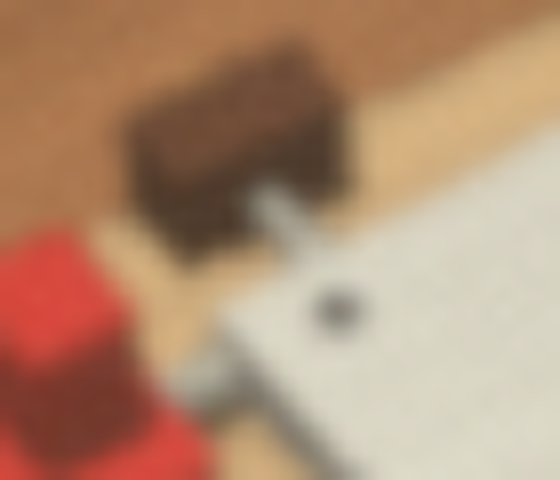

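```bash
python3 -c "
from workcell import arm
print(arm.hand_in())"
```

```text
the job is handed in; nothing more can be done
None
```

The template is set and the job is handed in, about 19 s into the 72 s allowed. It is nipped between the red stop's nose and the brass dog, with its long edge on the adjusting screw.

- **Turning to the screw:** I pushed the far long edge near the free corner with shut fingers. The tool stalled against the screw and I held it there for about 1 s at roughly 10 N.
- **Nipping:** I pushed the red stop from behind. It slid at about 4 N until the nose met the template's end, then stood firm up to about 12 N. I backed straight off and moved the arm clear.

**Last checks:**
- The final pictures show the screw ball on the long edge, the nose ball on the end and the dog at the slot's end.
- The template sits about +0.055 rad from the jig, within the stated range. It moved less than 0.1 pixel between the screw press and the end.
- The slot was probably already seated on the dog after the first push, because the template did not visibly move when the nose met it.
- I did not re-measure the offcuts and glue bottle at the end. No move went near them.

**What disagreed:**
- The top and scene cameras differ by about 1 mm on where the template's origin lies relative to the dog (-0.5, +0.5 mm against -1.7, +1.1 mm). That is within their calibration.
- I could not measure the nip force left after letting go.
- During the screw press, the wrist briefly read about 1.6 N the wrong way vertically, meaning the tool may have tugged slightly upward on the template. I eased the tool down 1 mm to correct it, and saw no lift in the pictures.

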